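Put together the tiered pastry stand on the café bar

TASK

Put the three-tier pastry stand together on its metal foot where the foot stands: first the large tier on the foot, then the medium one on that, then the small one, and last the wooden knob on top. Let each part drop fully home over the spigot below it so that it sits level before you fetch the next, and leave the two shakers and the toothpick pot standing where they are.

Things in the scene. Friction and masses are not known exactly. Their poses are not given: they have to be found in the camera images.
- foot: the foot of the stand, fixed to the counter: dark metal disc 90 mm in diameter and 14 mm high, with a short steel stub 32 mm in diameter that ends in a flat shoulder 30 mm above the counter, from which a 12 mm thick spigot with a conical nose stands up 13 mm more (tip at 43 mm). Origin: centre of the underside; z up
- tier_large: large tier, loose: round wooden plate, diameter 160 mm, 20 thick; central steel spindle (grip here), diameter 32, from 20 to 65 mm above the underside, ends in a flat shoulder; above it a 12 mm thick cone-nosed spigot, tip at 78. Socket under its middle, 22 wide, 14 deep, drops over the spigot below (5 mm play), underside resting on the shoulder. 340 g +-30%. Origin: centre of underside, z up
- tier_medium: medium tier, loose: round wooden plate, diameter 130 mm, 20 thick; central steel spindle (grip here), diameter 32, from 20 to 65 mm above the underside, ends in a flat shoulder; above it a 12 mm thick cone-nosed spigot, tip at 78. Socket under its middle, 22 wide, 14 deep, drops over the spigot below (5 mm play), underside resting on the shoulder. 260 g +-30%. Origin: centre of underside, z up
- tier_small: small tier, loose: round wooden plate, diameter 100 mm, 20 thick; central steel spindle (grip here), diameter 32, from 20 to 65 mm above the underside, ends in a flat shoulder; above it a 12 mm thick cone-nosed spigot, tip at 78. Socket under its middle, 22 wide, 14 deep, drops over the spigot below (5 mm play), underside resting on the shoulder. 190 g +-30%. Origin: centre of underside, z up
- finial: the wooden knob that tops the stand, loose, standing upright: plain round wooden cylinder 40 mm in diameter with a domed top, 62 mm high in all, straight-sided up to 50 mm, without a plate. In its underside is the same socket, 22 mm wide and 14 mm deep. About 80 g. Origin: centre of the underside; z up
- shaker_a: bystander: white ceramic shaker with steel cap, 38 mm in diameter, 64 mm high, loose, 150 g. Origin: centre of the underside
- shaker_b: bystander: glass shaker with steel cap, 38 mm in diameter, 67 mm high, loose, 150 g. Origin: centre of the underside
- pick_pot: bystander: terracotta pot of toothpicks, 40 mm in diameter, 68 mm high with the picks, loose, 150 g. Origin: centre of the underside
Things that resemble listed ones, but are neither listed nor needed, are in the scene too. What is shaped like the tier_small but purple is not meant. Leave any purple look-alike of the tier_medium alone.

How it is judged:
On the way, in this order (a step that is already met when the one before it is completed fails the run):
1. the large tier sits down on the foot, let go, with all below it still in place (horizontal distance between tier_large and foot below 0.01 m and z of tier_large in the frame of foot between 0.025 and 0.035 m and angle between tier_large's own z axis and vertical below 0.08 rad and linear speed of tier_large below 0.02 m/s and angular speed of tier_large below 0.2 rad/s and contact force between tier_large and the fingers below 0.1 N), for 0.2 s.
2. the medium tier sits down on the large one, let go, with all below it still in place (horizontal distance between tier_large and foot below 0.01 m and z of tier_large in the frame of foot between 0.025 and 0.035 m and angle between each of tier_large, tier_medium's own z axis and vertical below 0.08 rad and horizontal distance between tier_medium and tier_large below 0.01 m and z of tier_medium in the frame of tier_large between 0.06 and 0.07 m and linear speed of tier_medium below 0.02 m/s and angular speed of tier_medium below 0.2 rad/s and contact force between tier_medium and the fingers below 0.1 N), for 0.2 s.
3. the small tier sits down on the medium one, let go, with all below it still in place (horizontal distance between tier_large and foot below 0.01 m and z of tier_large in the frame of foot between 0.025 and 0.035 m and angle between each of tier_large, tier_medium, tier_small's own z axis and vertical below 0.08 rad and horizontal distance between tier_medium and tier_large below 0.01 m and z of tier_medium in the frame of tier_large between 0.06 and 0.07 m and horizontal distance between tier_small and tier_medium below 0.01 m and z of tier_small in the frame of tier_medium between 0.06 and 0.07 m and linear speed of tier_small below 0.02 m/s and angular speed of tier_small below 0.2 rad/s and contact force between tier_small and the fingers below 0.1 N), for 0.2 s.
4. the wooden knob sits down on the small tier, let go, with all below it still in place (horizontal distance between tier_large and foot below 0.01 m and z of tier_large in the frame of foot between 0.025 and 0.035 m and angle between each of tier_large, tier_medium, tier_small, finial's own z axis and vertical below 0.08 rad and horizontal distance between tier_medium and tier_large below 0.01 m and z of tier_medium in the frame of tier_large between 0.06 and 0.07 m and horizontal distance between tier_small and tier_medium below 0.01 m and z of tier_small in the frame of tier_medium between 0.06 and 0.07 m and horizontal distance between finial and tier_small below 0.01 m and z of finial in the frame of tier_small between 0.06 and 0.07 m and linear speed of finial below 0.02 m/s and angular speed of finial below 0.2 rad/s and contact force between finial and the fingers below 0.1 N), for 0.2 s.
At the end, for the whole second after the job is handed in: Large tier on foot, medium on large, small on medium, knob on small: each with its axis within 10 mm of the part below, underside within 5 mm of that part's shoulder (30 mm above the foot's origin, 65 mm above a tier's), tilted less than 0.08 rad; all let go and at rest (all of step 4 and linear speed of each of tier_large, tier_medium, tier_small below 0.02 m/s and angular speed of each of tier_large, tier_medium, tier_small below 0.2 rad/s and contact force between each of tier_large, tier_medium, tier_small and the fingers below 0.1 N); the robot touches nothing.
It fails at once if a shaker or the toothpick pot is shifted by more than 30 mm or tipped over (distance of any of shaker_a, shaker_b, pick_pot from where it was at the start of the episode above 0.03 m or angle between any of shaker_a, shaker_b, pick_pot's own z axis and vertical above 0.5 rad).
It also fails if it takes over 120 s, if anything falls off the work surface, if the arm or the gripper's body presses on something with over 40 N, if the wrist force passes 120 N, or if a joint passes its speed limit or range.

ROBOT

A 6-joint arm with a two-finger parallel gripper is mounted at the origin on the work surface. World frame = base frame: x ahead of the robot, y to its left, z up, the work surface at z = 0. Lengths are in m, angles in rad, forces in N, time in s.
With the tool pointing down it reaches from about 0.25 to 0.725 m from the base axis. Payload 4 kg.
Tool frame: the origin (TCP) lies midway between the tips of the shut fingers; the grasp point (between the pads) lies 19 mm behind it; z points along the fingers, y is the line along which they close (so a half turn about z gives the same grasp; the last joint's range is limited). The gripper opens to 85 mm and grips with 20 to 120 N. Pads are 22 mm wide; open, the fingers measure 114 mm over their backs; the gripper's body (76 mm by 85 mm) begins 54 mm behind the grasp point. The pads swing forward as they close: fully open they stand 13 mm farther back than shut.
Start: joints at [1.21, 0.241, 0.005, 1.335, 0, 1.571], TCP at [0.177, 0.468, 0.231] pointing down, gripper open.
Joint ranges: [-2.72, 2.72], [-1.05, 1.87], [-1.09, 1.28], [-1.99, 2.15], [-1.42, 1.44], [-3.14, 3.14]. Speed limits (rad/s): [2.79, 2.79, 3.14, 3.14, 3.14, 3.14].

INTERFACE

Orientations are given as a unit quaternion [x, y, z, w].
In Python, from workcell import bot, camera, job_done gives the robot as it stands.
- The arm moves only by the tool carry_out, never from a script. Its argument "plan" is a list of rows, each an object of numbers: "dx", "dy", "dz": the shift along the tool's x, y, z in mm; "twist": the turn about the tool's z in degrees; "fingers": the closure, from -1 (fully open) to 1 (shut). In form: [{"dx": .., "dy": .., "dz": .., "twist": .., "fingers": ..}, ...]. A call has exactly 5 rows; each row is the pose to reach, as a shift and turn from the pose commanded when the call began, along the tool's axes at that moment; what a row does not reach only later rows make up. A row lasts 1/12 s, in which the tool goes at most 41.7 mm and 7.16 degrees, less where a joint would pass 70% of its speed; a pose out of reach is approached as far as the arm can. A call with a gripper value outside its range is refused whole. The fingers move at their own pace and stop on an object; the grip force is fixed at half the most. Time passes only in rows, so rows that repeat a pose let the fingers close, or fill a call up. It gives the time, the measured TCP pose, the force, the opening and the grip force at its end, in the units of the state.
- bot.get_obs(): the state, without advancing time (a new reading comes with each control period).
- camera(name): name is "side" or "top"; returns a dict with "image" (384x512x3 uint8, red, green, blue), "intrinsics" (3x3 intrinsics, pixels), "eye" and "attitude" of the camera in the world. Camera axes: x right, y down, z forward; pixel columns grow to the right and rows downward; lengths in m; the calibration is good to about 2 mm. A picture is of the moment at which its call begins. There is no depth.
- job_done(): hands the job in; it is judged then, once.
The state is a dict: "clock": time; "joint_pos": joint angles; "joint_vel": joint speeds; "tau": joint torques, N m; "eef_pos": TCP position; "tool_rot": TCP orientation; "ft_force": force on the tool from outside, world axes, zero at the start; "ft_torque": the same for the moment, N m; "grip_width": finger opening in m; "grasp_force": force on a finger pad.
Only numpy, scipy, OpenCV 4.12 (cv2) and the standard library are available. Lean on these libraries where they do the work, as an engineer would, in place of code of your own. Each camera call takes 0.05 s, during which the arm holds its last target. There are 200 camera calls.

## Working session

There is one attempt and no reset: what is moved stays moved. The work goes in short steps, Python scripts to look and compute and a tool call to move; the robot and the scene stay as the last step left them, time stands still between calls to the robot, and variables do not carry over. Pictures are saved under pics/ and viewed, at most 14 in all, crops included, and the job is handed in when it is done.

Besides the shell and the picture viewer there is one more tool, called after "Call:" as name(argument=value, ...) on one line, values as JSON. carry_out: Moves the arm, as the interface text tells. Its arguments: {"type":"object","properties":{"plan":{"type":"array","items":{"type":"object","properties":{"dx":{"type":"number"},"dy":{"type":"number"},"dz":{"type":"number"},"twist":{"type":"number"},"fingers":{"type":"number"}}}}},"required":["plan"]}

```bash
mkdir -p pics; python3 - <<'E'
from workcell import bot,camera
import cv2
o=bot.get_obs();print({k:o[k] for k in('clock','eef_pos','tool_rot','grip_width')})
for n in('top','side'):
    c=camera(n);cv2.imwrite(f'pics/{n}0.png',cv2.resize(c['image'][:,:,::-1],(800,600),interpolation=cv2.INTER_CUBIC));print(n,c['intrinsics'],c['eye'],c['attitude'])
E
```

```text
{'clock': 0.0, 'eef_pos': array([0.17627753, 0.46722343, 0.23041112]), 'tool_rot': array([ 1.79425514e-01,  9.83771011e-01, -1.02240612e-03, -1.91892059e-04]), 'grip_width': 0.08559255028224863}
top [[362.78781239   0.         261.19640035]
 [  0.         362.78781239 193.81343844]
 [  0.           0.           1.        ]] [0.38568715 0.01325252 1.03528657] [-0.69563319  0.71467167 -0.05964227  0.04220978]
side [[403.49568593   0.         257.38658595]
 [  0.         403.49568593 189.20057258]
 [  0.           0.           1.        ]] [ 0.43774997 -0.78996555  0.64737908] [ 0.89613037 -0.03877158  0.02437092 -0.44142178]
```

View pics/top0.png

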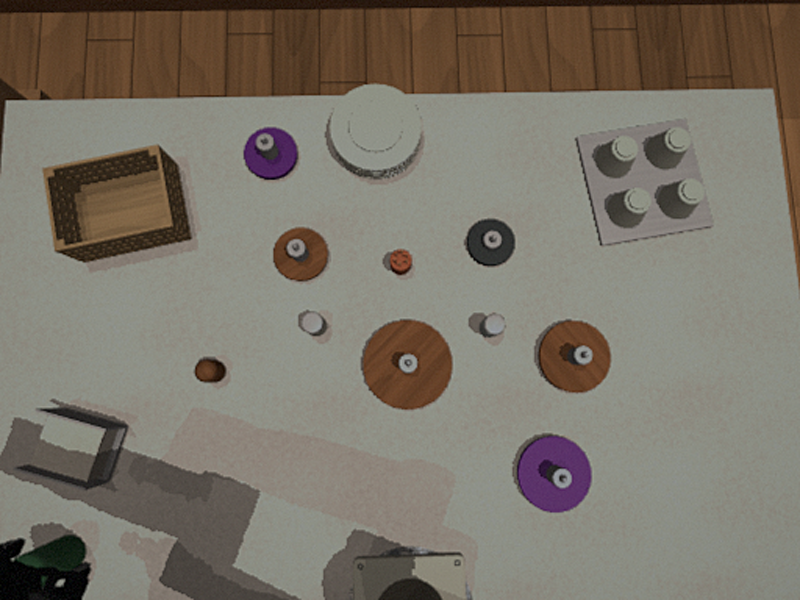

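View pics/side0.png

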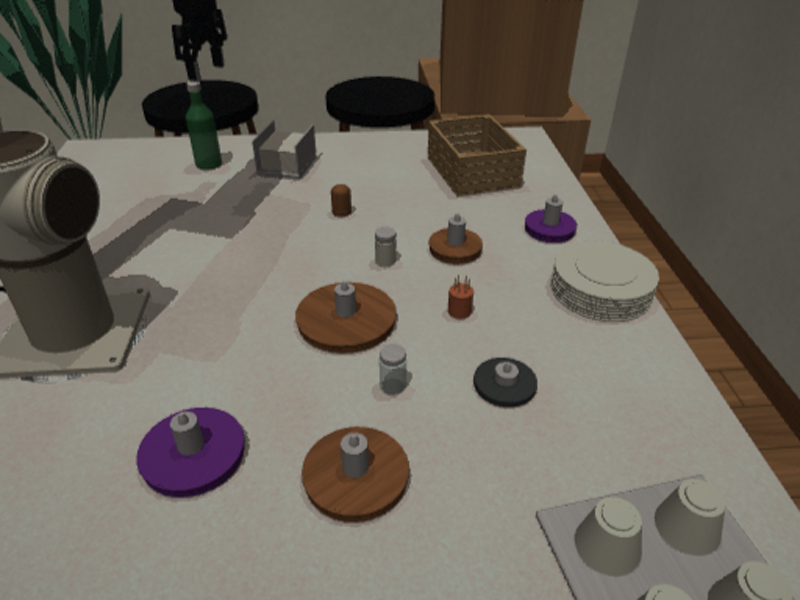

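Top view (800x600): large tier with its spigot at (408,363), medium (583,354), small (295,247), foot (492,239), knob (210,370), shakers (313,322) and (493,324), pot (400,262). Possible mix-ups are the purple discs at (560,478) and (265,142), and the four cups on the tray. The brown tiers fit the description. Next, one close crop to check this.

```bash
cat > h.py <<'E'
import numpy as np,cv2
from scipy.spatial.transform import Rotation as R
from workcell import bot,camera
def ray(c,u,v,z):
    d=R.from_quat(c['attitude']).apply(np.linalg.inv(c['intrinsics'])@[u,v,1]); e=np.array(c['eye'])
    return (e+d*(z-e[2])/d[2])
def proj(c,p):
    q=c['intrinsics']@R.from_quat(c['attitude']).inv().apply(np.array(p)-c['eye']); return q[:2]/q[2]
def crop(c,u,v,h=24,s=200):
    # pixel centred crop, h half size; scale s/(2h)
    return cv2.resize(cv2.getRectSubPix(c['image'],(2*h,2*h),(float(u),float(v))),(s,s),interpolation=cv2.INTER_CUBIC)[:,:,::-1]
def tri(ct,pt,cs,ps):
    A=[];b=[]
    M=np.zeros((3,3));y=np.zeros(3)
    for c,p in((ct,pt),(cs,ps)):
        d=R.from_quat(c['attitude']).apply(np.linalg.inv(c['intrinsics'])@[p[0],p[1],1]);d/=np.linalg.norm(d)
        P=np.eye(3)-np.outer(d,d);M+=P;y+=P@c['eye']
    return np.linalg.solve(M,y)
E
python3 - <<'E'
from h import *
t=camera('top');s=camera('side')
T=dict(large=(408,363,.078,346,285),medium=(583,354,.078,354,438),small=(295,247,.078,457,217),foot=(492,239,.043,506,366),finial=(210,370,.06,341,187),sa=(313,320,.064,385,232),sb=(494,322,.067,393,350),pot=(401,260,.06,461,285))
rows=[[],[]]
for n,(u,v,z,a,b) in T.items():
    u,v,a,b=[k*.64 for k in(u,v,a,b)]
    print(n,ray(t,u,v,z).round(4),'side',ray(s,a,b,z).round(4),'tri',tri(t,(u,v),s,(a,b)).round(4))
    if n in('large','medium','small','foot'):
        rows[0].append(crop(t,u,v));rows[1].append(crop(s,a,b))
cv2.imwrite('pics/crop1.png',np.vstack([np.hstack(r) for r in rows]))
E
```

```text
large [ 0.4222 -0.0093  0.078 ] side [ 0.4282 -0.0192  0.078 ] tri [ 0.4253 -0.0094  0.0705]
medium [ 0.4291 -0.3066  0.078 ] side [ 0.4313 -0.3143  0.078 ] tri [ 0.4303 -0.3088  0.0713]
small [0.6265 0.1798 0.078 ] side [0.6283 0.1681 0.078 ] tri [0.6298 0.1812 0.07  ]
foot [ 0.642  -0.1681  0.043 ] side [ 0.6431 -0.1765  0.043 ] tri [ 0.6447 -0.1695  0.0359]
finial [0.4204 0.3264 0.06  ] side [0.4248 0.3301 0.06  ] tri [0.4226 0.3259 0.0621]
sa [0.5007 0.1515 0.064 ] side [0.4991 0.1502 0.064 ] tri [0.5    0.1515 0.0632]
sb [ 0.4888 -0.1598  0.067 ] side [ 0.4885 -0.1577  0.067 ] tri [ 0.4885 -0.1595  0.0687]
pot [ 0.6033 -0.0026  0.06  ] side [ 0.6072 -0.0089  0.06  ] tri [ 0.6066 -0.0027  0.055 ]
```

View pics/crop1.png

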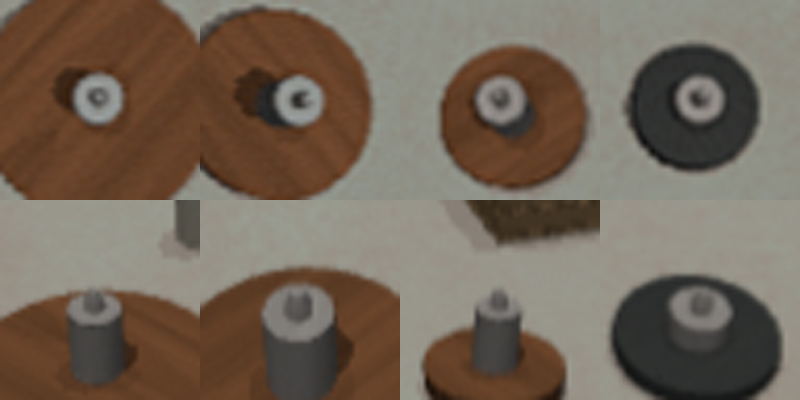

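Crop: all three brown tiers have steel spindles with cone spigots, and the foot is the dark disc with a short stub, so the choice stands. Next I'll refine positions with shoulder and plate outline fits.

```bash
python3 - <<'E'
from h import *
t=camera('top');s=camera('side')
def fit(c,u,v,mask):
    n,l=cv2.connectedComponents(mask.astype(np.uint8));
    k=l[int(v),int(u)]
    pts=np.argwhere(l==k)[:,::-1].astype(np.float32); h=cv2.convexHull(pts); return cv2.fitEllipse(h)
for n,c,L in(('top',t,dict(large=(430,380),medium=(560,370),small=(310,262),foot=(480,255))),('side',s,dict(large=(320,322),medium=(330,490),small=(440,248),foot=(490,395)))):
    im=c['image'].astype(int);hsv=cv2.cvtColor(c['image'],cv2.COLOR_RGB2HSV)
    brown=((hsv[...,0]<20)&(hsv[...,1]>90));dark=im.max(2)<75
    for k,(u,v) in L.items():
        m=cv2.morphologyEx((dark if k=='foot' else brown).astype(np.uint8),cv2.MORPH_OPEN,np.ones((3,3)))
        e=fit(c,u*.64,v*.64,m);z=.012 if k=='foot' else .015
        print(n,k,np.round(e[0],1),np.round(e[1],1),ray(c,*e[0],z).round(4))
for k,(x,y,z) in dict(large=(408-.48,363-.48,.065),medium=(583-.24,354,.065),small=(295+.2,247,.065),foot=(492,239,.03)).items():
    print(k,ray(t,x*.64-.1,y*.64-.1,z).round(4))
o=bot.get_obs();print(R.from_quat(o['tool_rot']).as_matrix().round(3))
E
```

```text
top large [260.4 232.9] [56.5 56.9] [ 0.423  -0.0086  0.015 ]
top medium [367.2 227.9] [44.7 46.6] [ 0.4288 -0.3105  0.015 ]
top small [191.9 162.4] [33.5 34.7] [0.6296 0.1819 0.015 ]
top foot [313.3 154.9] [29.6 30.8] [ 0.6444 -0.1688  0.012 ]
side large [220.9 202.7] [44.9 64.7] [ 0.424  -0.0177  0.015 ]
side medium [227.1 303. ] [60.5 68.5] [ 0.43  -0.316  0.015]
side small [291.1 156.9] [22.5 35. ] [0.6291 0.1739 0.015 ]
side foot [323.  244.5] [31.3 41. ] [ 0.6446 -0.1769  0.012 ]
large [ 0.4238 -0.0085  0.065 ]
medium [ 0.43   -0.3103  0.065 ]
small [0.6301 0.182  0.065 ]
foot [ 0.6456 -0.1702  0.03  ]
[[-0.936  0.353 -0.   ]
 [ 0.353  0.936 -0.001]
 [ 0.    -0.001 -1.   ]]
```

Call:
carry_out(plan=[{"dx": -30, "dy": -27, "dz": 0, "twist": -4.1, "fingers": -1}, {"dx": -60, "dy": -54, "dz": 0, "twist": -8.3, "fingers": -1}, {"dx": -90, "dy": -81, "dz": 0, "twist": -12.4, "fingers": -1}, {"dx": -120, "dy": -108, "dz": 0, "twist": -16.5, "fingers": -1}, {"dx": -150, "dy": -134, "dz": 0, "twist": -20.7, "fingers": -1}])

```text
clock: 0.72
eef_pos: [0.2697, 0.2878, 0.2313]
tool_rot: [-0.003, 1.0, -0.0, 0.0]
ft_force: [0.9, 0.1, 0.6]
grip_width: 0.0857
grasp_force: 0.0
```

Call:
carry_out(plan=[{"dx": -17, "dy": -33, "dz": 0, "twist": 0, "fingers": -1}, {"dx": -34, "dy": -66, "dz": 0, "twist": 0, "fingers": -1}, {"dx": -51, "dy": -99, "dz": 0, "twist": 0, "fingers": -1}, {"dx": -68, "dy": -132, "dz": 0, "twist": 0, "fingers": -1}, {"dx": -85, "dy": -165, "dz": 0, "twist": 0, "fingers": -1}])

```text
clock: 1.13
eef_pos: [0.3551, 0.1228, 0.2316]
tool_rot: [-0.0, 1.0, 0.0, 0.0]
ft_force: [0.6, 0.4, 0.8]
grip_width: 0.0854
grasp_force: 0.0
```

Call:
carry_out(plan=[{"dx": -17, "dy": -33, "dz": 10, "twist": 0, "fingers": -1}, {"dx": -34, "dy": -66, "dz": 20, "twist": 0, "fingers": -1}, {"dx": -51, "dy": -99, "dz": 40, "twist": 0, "fingers": -1}, {"dx": -68, "dy": -131, "dz": 60, "twist": 0, "fingers": -1}, {"dx": -68, "dy": -131, "dz": 80, "twist": 0, "fingers": -1}])

```text
clock: 1.55
eef_pos: [0.426, -0.0114, 0.151]
tool_rot: [0.003, 1.0, -0.001, 0.002]
ft_force: [0.5, -0.4, 0.4]
grip_width: 0.0855
grasp_force: 0.0
```

Call:
carry_out(plan=[{"dx": 0, "dy": 0, "dz": 30, "twist": 0, "fingers": -1}, {"dx": 0, "dy": 0, "dz": 60, "twist": 0, "fingers": -1}, {"dx": 0, "dy": 0, "dz": 90, "twist": 0, "fingers": -1}, {"dx": 0, "dy": 0, "dz": 115, "twist": 0, "fingers": -1}, {"dx": 0, "dy": 0, "dz": 118, "twist": 0, "fingers": -1}])

```text
clock: 1.97
eef_pos: [0.4189, -0.0065, 0.0296]
tool_rot: [-0.0, 1.0, 0.0, -0.004]
ft_force: [-0.9, -0.6, 0.0]
grip_width: 0.0852
grasp_force: 0.0
```

Call:
carry_out(plan=[{"dx": 0, "dy": 0, "dz": 0, "twist": 0, "fingers": -1}, {"dx": 0, "dy": 0, "dz": 0, "twist": 0, "fingers": -1}, {"dx": 0, "dy": 0, "dz": 0, "twist": 0, "fingers": -0.5}, {"dx": 0, "dy": 0, "dz": 0, "twist": 0, "fingers": -0.2}, {"dx": 0, "dy": 0, "dz": 0, "twist": 0, "fingers": -0.1}])

```text
clock: 2.38
eef_pos: [0.424, -0.0064, 0.0347]
tool_rot: [-0.0, 1.0, -0.0, 0.002]
ft_force: [-0.0, -0.1, 0.4]
grip_width: 0.0518
grasp_force: 0.0
```

Call:
carry_out(plan=[{"dx": 0, "dy": -2, "dz": 2, "twist": 0, "fingers": 0}, {"dx": 0, "dy": -2, "dz": 2, "twist": 0, "fingers": 0.5}, {"dx": 0, "dy": -2, "dz": 2, "twist": 0, "fingers": 1}, {"dx": 0, "dy": -2, "dz": 2, "twist": 0, "fingers": 1}, {"dx": 0, "dy": -2, "dz": 2, "twist": 0, "fingers": 1}])

```text
clock: 2.8
eef_pos: [0.4231, -0.0084, 0.0319]
tool_rot: [-0.0, 1.0, 0.0, 0.001]
ft_force: [-1.3, 0.5, 6.2]
grip_width: 0.0302
grasp_force: 59.1
```

Call:
carry_out(plan=[{"dx": 0, "dy": 0, "dz": 0, "twist": 0, "fingers": 1}, {"dx": 0, "dy": 0, "dz": 0, "twist": 0, "fingers": 1}, {"dx": 0, "dy": 0, "dz": -5, "twist": 0, "fingers": 1}, {"dx": 0, "dy": 0, "dz": -15, "twist": 0, "fingers": 1}, {"dx": 0, "dy": 0, "dz": -30, "twist": 0, "fingers": 1}])

```text
clock: 3.22
eef_pos: [0.4203, -0.0085, 0.0601]
tool_rot: [-0.0, 1.0, -0.0, -0.003]
ft_force: [0.9, -0.1, -4.6]
grip_width: 0.0306
grasp_force: 59.6
```

Call:
carry_out(plan=[{"dx": 0, "dy": 0, "dz": -25, "twist": 0, "fingers": 1}, {"dx": 0, "dy": 0, "dz": -50, "twist": 0, "fingers": 1}, {"dx": 0, "dy": 0, "dz": -75, "twist": 0, "fingers": 1}, {"dx": 0, "dy": 0, "dz": -90, "twist": 0, "fingers": 1}, {"dx": 0, "dy": 0, "dz": -90, "twist": 0, "fingers": 1}])

```text
clock: 3.63
eef_pos: [0.4246, -0.0085, 0.1541]
tool_rot: [-0.0, 1.0, -0.0, 0.003]
ft_force: [-0.1, -0.6, -4.1]
grip_width: 0.0307
grasp_force: 59.8
```

Call:
carry_out(plan=[{"dx": -15, "dy": -11, "dz": 0, "twist": 0, "fingers": 1}, {"dx": -40, "dy": -29, "dz": 0, "twist": 0, "fingers": 1}, {"dx": -70, "dy": -50, "dz": 0, "twist": 0, "fingers": 1}, {"dx": -100, "dy": -72, "dz": 0, "twist": 0, "fingers": 1}, {"dx": -130, "dy": -93, "dz": 0, "twist": 0, "fingers": 1}])

```text
clock: 4.05
eef_pos: [0.5525, -0.1022, 0.149]
tool_rot: [-0.0, 1.0, 0.0, -0.002]
ft_force: [0.7, -0.1, -3.5]
grip_width: 0.0309
grasp_force: 59.9
```

Call:
carry_out(plan=[{"dx": -30, "dy": -22, "dz": 0, "twist": 0, "fingers": 1}, {"dx": -55, "dy": -41, "dz": 0, "twist": 0, "fingers": 1}, {"dx": -75, "dy": -56, "dz": 0, "twist": 0, "fingers": 1}, {"dx": -88, "dy": -66, "dz": 0, "twist": 0, "fingers": 1}, {"dx": -92, "dy": -68, "dz": 0, "twist": 0, "fingers": 1}])

```text
clock: 4.47
eef_pos: [0.6453, -0.1714, 0.1474]
tool_rot: [0.001, 1.0, 0.0, -0.002]
ft_force: [-0.1, 0.2, -4.9]
grip_width: 0.0305
grasp_force: 59.9
```

Call:
carry_out(plan=[{"dx": 0, "dy": 0, "dz": 0, "twist": 0, "fingers": 1}, {"dx": 0, "dy": 0, "dz": 0, "twist": 0, "fingers": 1}, {"dx": 0, "dy": 0, "dz": 0, "twist": 0, "fingers": 1}, {"dx": 0, "dy": 0, "dz": 0, "twist": 0, "fingers": 1}, {"dx": 0, "dy": 0, "dz": 0, "twist": 0, "fingers": 1}])

```text
clock: 4.88
eef_pos: [0.6442, -0.1686, 0.1516]
tool_rot: [-0.001, 1.0, 0.0, -0.0]
ft_force: [0.5, 1.3, -4.9]
grip_width: 0.0303
grasp_force: 59.9
```

Call:
carry_out(plan=[{"dx": -1, "dy": -1, "dz": 20, "twist": 0, "fingers": 1}, {"dx": -1, "dy": -1, "dz": 40, "twist": 0, "fingers": 1}, {"dx": -1, "dy": -1, "dz": 60, "twist": 0, "fingers": 1}, {"dx": -1, "dy": -1, "dz": 70, "twist": 0, "fingers": 1}, {"dx": -1, "dy": -1, "dz": 70, "twist": 0, "fingers": 1}])

```text
clock: 5.3
eef_pos: [0.6433, -0.1694, 0.0783]
tool_rot: [-0.0, 1.0, 0.001, -0.003]
ft_force: [-1.1, -0.4, -4.9]
grip_width: 0.0307
grasp_force: 60.0
```

Call:
carry_out(plan=[{"dx": 0, "dy": 0, "dz": 4, "twist": 0, "fingers": 1}, {"dx": 0, "dy": 0, "dz": 8, "twist": 0, "fingers": 1}, {"dx": 0, "dy": 0, "dz": 12, "twist": 0, "fingers": 1}, {"dx": 0, "dy": 0, "dz": 16, "twist": 0, "fingers": 1}, {"dx": 0, "dy": 0, "dz": 16, "twist": 0, "fingers": 1}])

```text
clock: 5.72
eef_pos: [0.6455, -0.1703, 0.0649]
tool_rot: [-0.0, 1.0, 0.0, -0.0]
ft_force: [-0.3, -1.1, -3.9]
grip_width: 0.0304
grasp_force: 60.0
```

Call:
carry_out(plan=[{"dx": 0, "dy": 0, "dz": 2, "twist": 0, "fingers": 1}, {"dx": 0, "dy": 0, "dz": 3, "twist": 0, "fingers": 1}, {"dx": 0, "dy": 0, "dz": 3, "twist": 0, "fingers": 0.5}, {"dx": 0, "dy": 0, "dz": 2, "twist": 0, "fingers": 0}, {"dx": 0, "dy": 0, "dz": 1, "twist": 0, "fingers": -0.5}])

```text
clock: 6.13
eef_pos: [0.6466, -0.1706, 0.0655]
tool_rot: [-0.0, 1.0, -0.0, 0.001]
ft_force: [-0.6, -0.8, -0.2]
grip_width: 0.0534
grasp_force: 0.0
```

Call:
carry_out(plan=[{"dx": 0, "dy": 0, "dz": 0, "twist": 0, "fingers": -0.8}, {"dx": 0, "dy": 0, "dz": 0, "twist": 0, "fingers": -1}, {"dx": 0, "dy": 0, "dz": -15, "twist": 0, "fingers": -1}, {"dx": 0, "dy": 0, "dz": -40, "twist": 0, "fingers": -1}, {"dx": 0, "dy": 0, "dz": -80, "twist": 0, "fingers": -1}])

```text
clock: 6.55
eef_pos: [0.643, -0.1696, 0.1409]
tool_rot: [-0.0, 1.0, 0.001, -0.004]
ft_force: [1.0, -0.6, -0.2]
grip_width: 0.0855
grasp_force: 0.0
```

Call:
carry_out(plan=[{"dx": 30, "dy": -20, "dz": -30, "twist": 0, "fingers": -1}, {"dx": 60, "dy": -40, "dz": -30, "twist": 0, "fingers": -1}, {"dx": 90, "dy": -60, "dz": -30, "twist": 0, "fingers": -1}, {"dx": 120, "dy": -80, "dz": -30, "twist": 0, "fingers": -1}, {"dx": 150, "dy": -100, "dz": -30, "twist": 0, "fingers": -1}])

```text
clock: 6.97
eef_pos: [0.4948, -0.2712, 0.1754]
tool_rot: [-0.001, 1.0, -0.001, 0.001]
ft_force: [-0.2, -0.8, 0.4]
grip_width: 0.0853
grasp_force: 0.0
```

```bash
cat > look.py <<'E'
import sys
from h import *
n=sys.argv[1]
s=camera('side');t=camera('top')
a=cv2.resize(s['image'][150:360,150:400],(400,336))if 0 else s['image'][60:320,230:430];b=t['image'][80:340,180:440]
f=lambda i,w:cv2.resize(i,(w,520),interpolation=cv2.INTER_CUBIC)
cv2.imwrite(f'pics/{n}.png',np.hstack([f(a,400),f(b,400)])[:,:,::-1])
E
python3 look.py a1
```

```text
(no output)
```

View pics/a1.png

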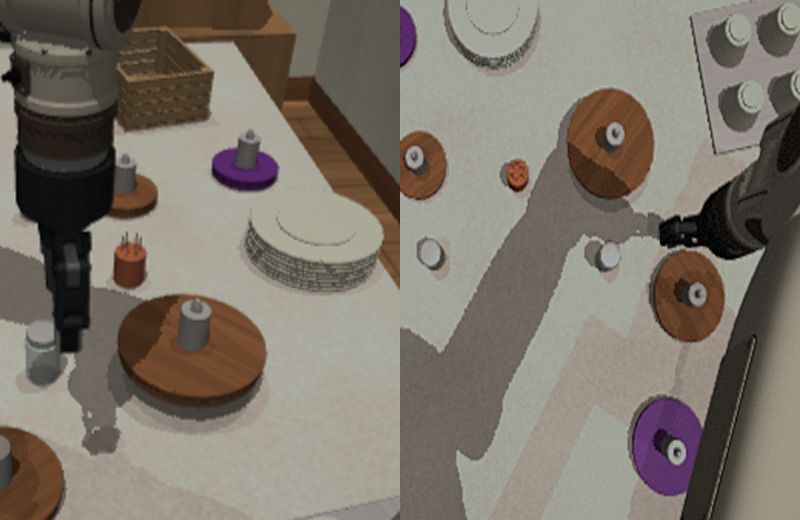

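The large tier is seated level on the foot, with its spigot at (615,133) in the right panel. I'll check this numerically and go to the medium tier.

Call:
carry_out(plan=[{"dx": 20, "dy": -12, "dz": 0, "twist": 0, "fingers": -1}, {"dx": 40, "dy": -24, "dz": 10, "twist": 0, "fingers": -1}, {"dx": 58, "dy": -36, "dz": 30, "twist": 0, "fingers": -1}, {"dx": 65, "dy": -40, "dz": 50, "twist": 0, "fingers": -1}, {"dx": 65, "dy": -40, "dz": 60, "twist": 0, "fingers": -1}])

```text
clock: 7.48
eef_pos: [0.4289, -0.3105, 0.1128]
tool_rot: [0.001, 1.0, 0.001, -0.001]
ft_force: [-1.1, 0.1, -0.9]
grip_width: 0.0853
grasp_force: 0.0
```

Call:
carry_out(plan=[{"dx": 0, "dy": 0, "dz": 0, "twist": 0, "fingers": -1}, {"dx": 0, "dy": 0, "dz": 0, "twist": 0, "fingers": -1}, {"dx": 0, "dy": 0, "dz": 0, "twist": 0, "fingers": -1}, {"dx": 0, "dy": 0, "dz": 0, "twist": 0, "fingers": -1}, {"dx": 0, "dy": 0, "dz": 0, "twist": 0, "fingers": -1}])

```text
clock: 7.9
eef_pos: [0.4322, -0.3105, 0.1154]
tool_rot: [-0.001, 1.0, -0.001, 0.001]
ft_force: [-0.1, -0.6, -0.3]
grip_width: 0.0856
grasp_force: 0.0
```

```bash
python3 - <<'E'
from h import *
t=camera('top')
print(proj(t,(.6455,-.17,.1)),ray(t,319.5,146.3,.1))
E
```

```text
[319.14100385 146.2010553 ] [ 0.64520706 -0.17094682  0.1       ]
```

Call:
carry_out(plan=[{"dx": 2, "dy": 0, "dz": 20, "twist": 0, "fingers": -1}, {"dx": 2, "dy": 0, "dz": 45, "twist": 0, "fingers": -1}, {"dx": 2, "dy": 0, "dz": 70, "twist": 0, "fingers": -1}, {"dx": 2, "dy": 0, "dz": 81, "twist": 0, "fingers": -1}, {"dx": 2, "dy": 0, "dz": 83, "twist": 0, "fingers": -0.5}])

```text
clock: 8.37
eef_pos: [0.4274, -0.3091, 0.029]
tool_rot: [-0.0, 1.0, 0.001, -0.002]
ft_force: [0.2, -0.2, -0.3]
grip_width: 0.0755
grasp_force: 0.0
```

Call:
carry_out(plan=[{"dx": 0, "dy": 0, "dz": 0, "twist": 0, "fingers": -0.1}, {"dx": 0, "dy": 0, "dz": 0, "twist": 0, "fingers": -0.1}, {"dx": 0, "dy": 0, "dz": 0, "twist": 0, "fingers": -0.1}, {"dx": 0, "dy": 0, "dz": 0, "twist": 0, "fingers": -0.1}, {"dx": 0, "dy": 0, "dz": 0, "twist": 0, "fingers": -0.1}])

```text
clock: 8.78
eef_pos: [0.4296, -0.311, 0.0324]
tool_rot: [-0.0, 1.0, -0.001, 0.001]
ft_force: [-0.4, 0.7, 0.4]
grip_width: 0.0468
grasp_force: 0.0
```

Call:
carry_out(plan=[{"dx": 0, "dy": 0, "dz": 0, "twist": 0, "fingers": 0.3}, {"dx": 0, "dy": 0, "dz": 0, "twist": 0, "fingers": 1}, {"dx": 0, "dy": 0, "dz": 0, "twist": 0, "fingers": 1}, {"dx": 0, "dy": 0, "dz": 0, "twist": 0, "fingers": 1}, {"dx": 0, "dy": 0, "dz": 0, "twist": 0, "fingers": 1}])

```text
clock: 9.2
eef_pos: [0.4294, -0.3107, 0.0322]
tool_rot: [-0.0, 1.0, -0.0, 0.001]
ft_force: [0.1, 0.8, 5.7]
grip_width: 0.0309
grasp_force: 59.5
```

Call:
carry_out(plan=[{"dx": 0, "dy": 0, "dz": -5, "twist": 0, "fingers": 1}, {"dx": 0, "dy": 0, "dz": -20, "twist": 0, "fingers": 1}, {"dx": 0, "dy": 0, "dz": -45, "twist": 0, "fingers": 1}, {"dx": 0, "dy": 0, "dz": -75, "twist": 0, "fingers": 1}, {"dx": 0, "dy": 0, "dz": -105, "twist": 0, "fingers": 1}])

```text
clock: 9.62
eef_pos: [0.4276, -0.3097, 0.1363]
tool_rot: [-0.0, 1.0, 0.001, -0.002]
ft_force: [0.4, -0.0, -2.0]
grip_width: 0.0304
grasp_force: 59.5
```

Call:
carry_out(plan=[{"dx": -5, "dy": 3, "dz": -30, "twist": 0, "fingers": 1}, {"dx": -20, "dy": 13, "dz": -55, "twist": 0, "fingers": 1}, {"dx": -45, "dy": 30, "dz": -60, "twist": 0, "fingers": 1}, {"dx": -75, "dy": 50, "dz": -60, "twist": 0, "fingers": 1}, {"dx": -105, "dy": 69, "dz": -60, "twist": 0, "fingers": 1}])

```text
clock: 10.03
eef_pos: [0.5345, -0.241, 0.1972]
tool_rot: [0.001, 1.0, -0.0, 0.0]
ft_force: [-0.2, -0.5, -3.0]
grip_width: 0.0305
grasp_force: 59.7
```

Call:
carry_out(plan=[{"dx": -30, "dy": 20, "dz": 0, "twist": 0, "fingers": 1}, {"dx": -60, "dy": 40, "dz": 0, "twist": 0, "fingers": 1}, {"dx": -85, "dy": 56, "dz": 0, "twist": 0, "fingers": 1}, {"dx": -104, "dy": 68, "dz": 0, "twist": 0, "fingers": 1}, {"dx": -110, "dy": 72, "dz": 0, "twist": 0, "fingers": 1}])

```text
clock: 10.45
eef_pos: [0.6459, -0.1664, 0.1946]
tool_rot: [-0.002, 1.0, 0.001, -0.001]
ft_force: [-0.2, 0.1, -2.1]
grip_width: 0.0305
grasp_force: 59.7
```

Call:
carry_out(plan=[{"dx": 0, "dy": 0, "dz": 0, "twist": 0, "fingers": 1}, {"dx": 0, "dy": 0, "dz": 0, "twist": 0, "fingers": 1}, {"dx": 0, "dy": 0, "dz": 0, "twist": 0, "fingers": 1}, {"dx": 0, "dy": 0, "dz": 0, "twist": 0, "fingers": 1}, {"dx": 0, "dy": 0, "dz": 0, "twist": 0, "fingers": 1}])

```text
clock: 10.87
eef_pos: [0.6428, -0.1705, 0.1968]
tool_rot: [0.001, 1.0, -0.0, -0.0]
ft_force: [-0.6, -0.8, -2.1]
grip_width: 0.0306
grasp_force: 59.7
```

Call:
carry_out(plan=[{"dx": -2, "dy": 0, "dz": 15, "twist": 0, "fingers": 1}, {"dx": -2, "dy": 0, "dz": 30, "twist": 0, "fingers": 1}, {"dx": -2, "dy": 0, "dz": 42, "twist": 0, "fingers": 1}, {"dx": -2, "dy": 0, "dz": 48, "twist": 0, "fingers": 1}, {"dx": -2, "dy": 0, "dz": 50, "twist": 0, "fingers": 1}])

```text
clock: 11.28
eef_pos: [0.6445, -0.1697, 0.1451]
tool_rot: [0.0, 1.0, 0.0, -0.001]
ft_force: [0.3, -0.2, -2.1]
grip_width: 0.0305
grasp_force: 59.7
```

Call:
carry_out(plan=[{"dx": 0, "dy": 0, "dz": 4, "twist": 0, "fingers": 1}, {"dx": 0, "dy": 0, "dz": 8, "twist": 0, "fingers": 1}, {"dx": 0, "dy": 0, "dz": 12, "twist": 0, "fingers": 1}, {"dx": 0, "dy": 0, "dz": 16, "twist": 0, "fingers": 1}, {"dx": 0, "dy": 0, "dz": 16, "twist": 0, "fingers": 1}])

```text
clock: 11.7
eef_pos: [0.6454, -0.1692, 0.1295]
tool_rot: [-0.0, 1.0, 0.0, -0.001]
ft_force: [-0.2, 0.4, -3.0]
grip_width: 0.0306
grasp_force: 59.7
```

Call:
carry_out(plan=[{"dx": 0, "dy": 0, "dz": 2, "twist": 0, "fingers": 1}, {"dx": 0, "dy": 0, "dz": 3, "twist": 0, "fingers": 1}, {"dx": 0, "dy": 0, "dz": 3, "twist": 0, "fingers": 0.5}, {"dx": 0, "dy": 0, "dz": 2, "twist": 0, "fingers": 0}, {"dx": 0, "dy": 0, "dz": 1, "twist": 0, "fingers": -0.5}])

```text
clock: 12.12
eef_pos: [0.6462, -0.1694, 0.13]
tool_rot: [-0.0, 1.0, -0.0, 0.001]
ft_force: [0.6, 0.4, -1.0]
grip_width: 0.0537
grasp_force: 0.0
```

Call:
carry_out(plan=[{"dx": 0, "dy": 0, "dz": 0, "twist": 0, "fingers": -0.8}, {"dx": 0, "dy": 0, "dz": 0, "twist": 0, "fingers": -1}, {"dx": 0, "dy": 0, "dz": -15, "twist": 0, "fingers": -1}, {"dx": 0, "dy": 0, "dz": -40, "twist": 0, "fingers": -1}, {"dx": 0, "dy": 0, "dz": -75, "twist": 0, "fingers": -1}])

```text
clock: 12.53
eef_pos: [0.6439, -0.1688, 0.2018]
tool_rot: [-0.0, 1.0, 0.001, -0.003]
ft_force: [0.5, -0.2, -0.0]
grip_width: 0.0852
grasp_force: 0.0
```

Call:
carry_out(plan=[{"dx": 0, "dy": 25, "dz": -25, "twist": 0, "fingers": -1}, {"dx": 0, "dy": 60, "dz": -25, "twist": 0, "fingers": -1}, {"dx": 5, "dy": 95, "dz": -25, "twist": 0, "fingers": -1}, {"dx": 10, "dy": 130, "dz": -25, "twist": 0, "fingers": -1}, {"dx": 15, "dy": 165, "dz": -25, "twist": 0, "fingers": -1}])

```text
clock: 12.95
eef_pos: [0.6305, -0.0031, 0.2299]
tool_rot: [0.0, 1.0, 0.0, 0.001]
ft_force: [0.7, 0.2, -0.9]
grip_width: 0.0852
grasp_force: 0.0
```

Call:
carry_out(plan=[{"dx": 0, "dy": 35, "dz": 10, "twist": 0, "fingers": -1}, {"dx": 0, "dy": 70, "dz": 30, "twist": 0, "fingers": -1}, {"dx": 0, "dy": 105, "dz": 60, "twist": 0, "fingers": -1}, {"dx": 0, "dy": 140, "dz": 85, "twist": 0, "fingers": -1}, {"dx": 0, "dy": 170, "dz": 95, "twist": 0, "fingers": -1}])

```text
clock: 13.37
eef_pos: [0.6289, 0.1667, 0.1314]
tool_rot: [-0.0, 1.0, -0.001, -0.002]
ft_force: [0.2, -0.7, 0.0]
grip_width: 0.0854
grasp_force: 0.0
```

```bash
python3 look.py a2; python3 - <<'E'
from h import *
c=camera('top')
print(proj(c,(.6455,-.17,.16)),proj(c,(.6455,-.17,.173)))
print(bot.get_obs()['eef_pos'])
E
```

```text
[323.4717786  139.63724781] [324.48581576 138.10035313]
[0.62905313 0.16829379 0.13231512]
```

View pics/a2.png

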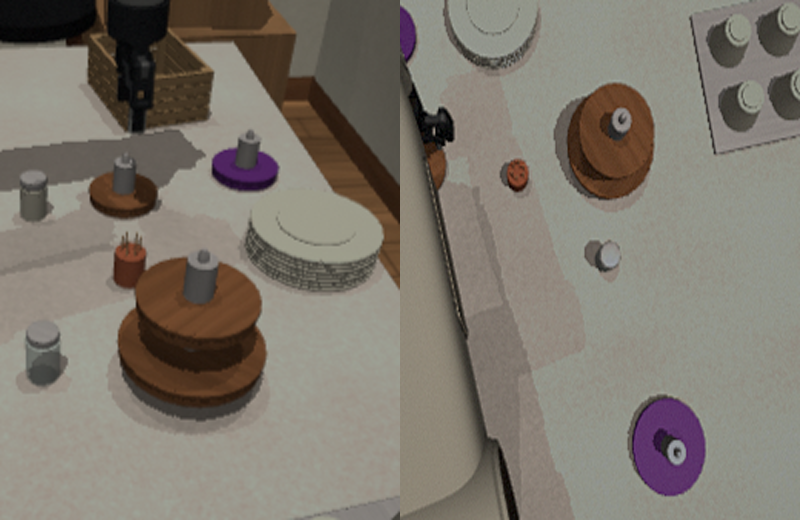

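The medium tier is seated and level. Its spigot is at (621,119) in the right panel, which is native (323.6,139.5), and the prediction was (323.5,139.6). Next is the small tier.

Call:
carry_out(plan=[{"dx": -1, "dy": 10, "dz": 5, "twist": 0, "fingers": -1}, {"dx": -1, "dy": 14, "dz": 15, "twist": 0, "fingers": -1}, {"dx": -1, "dy": 14, "dz": 30, "twist": 0, "fingers": -1}, {"dx": -1, "dy": 14, "dz": 40, "twist": 0, "fingers": -1}, {"dx": -1, "dy": 14, "dz": 40, "twist": 0, "fingers": -1}])

```text
clock: 13.93
eef_pos: [0.6301, 0.1782, 0.0915]
tool_rot: [0.0, 1.0, -0.001, -0.002]
ft_force: [-0.3, 0.1, -1.7]
grip_width: 0.0854
grasp_force: 0.0
```

Call:
carry_out(plan=[{"dx": 0, "dy": 0, "dz": 0, "twist": 0, "fingers": -1}, {"dx": 0, "dy": 0, "dz": 0, "twist": 0, "fingers": -1}, {"dx": 0, "dy": 0, "dz": 0, "twist": 0, "fingers": -1}, {"dx": 0, "dy": 0, "dz": 0, "twist": 0, "fingers": -1}, {"dx": 0, "dy": 0, "dz": 0, "twist": 0, "fingers": -1}])

```text
clock: 14.35
eef_pos: [0.6321, 0.1797, 0.0951]
tool_rot: [-0.0, 1.0, 0.0, 0.001]
ft_force: [-0.2, 0.2, 0.1]
grip_width: 0.0856
grasp_force: 0.0
```

Call:
carry_out(plan=[{"dx": 2, "dy": 2, "dz": 15, "twist": 0, "fingers": -1}, {"dx": 2, "dy": 2, "dz": 35, "twist": 0, "fingers": -1}, {"dx": 2, "dy": 2, "dz": 55, "twist": 0, "fingers": -1}, {"dx": 2, "dy": 2, "dz": 61, "twist": 0, "fingers": -1}, {"dx": 2, "dy": 2, "dz": 62, "twist": 0, "fingers": -0.5}])

```text
clock: 14.77
eef_pos: [0.628, 0.1812, 0.0304]
tool_rot: [-0.0, 1.0, -0.001, -0.002]
ft_force: [-0.3, -0.3, 0.1]
grip_width: 0.0755
grasp_force: 0.0
```

Call:
carry_out(plan=[{"dx": 0, "dy": 0, "dz": 0, "twist": 0, "fingers": -0.1}, {"dx": 0, "dy": 0, "dz": 0, "twist": 0, "fingers": -0.1}, {"dx": 0, "dy": 0, "dz": 0, "twist": 0, "fingers": -0.1}, {"dx": 0, "dy": 0, "dz": 0, "twist": 0, "fingers": -0.1}, {"dx": 0, "dy": 0, "dz": 0, "twist": 0, "fingers": -0.1}])

```text
clock: 15.18
eef_pos: [0.6303, 0.1818, 0.0334]
tool_rot: [-0.0, 1.0, 0.0, 0.001]
ft_force: [0.1, -0.8, 0.2]
grip_width: 0.0472
grasp_force: 0.0
```

Call:
carry_out(plan=[{"dx": 0, "dy": 0, "dz": 1, "twist": 0, "fingers": 0.3}, {"dx": 0, "dy": 0, "dz": 1, "twist": 0, "fingers": 1}, {"dx": 0, "dy": 0, "dz": 1, "twist": 0, "fingers": 1}, {"dx": 0, "dy": 0, "dz": 1, "twist": 0, "fingers": 1}, {"dx": 0, "dy": 0, "dz": 1, "twist": 0, "fingers": 1}])

```text
clock: 15.6
eef_pos: [0.6302, 0.1818, 0.032]
tool_rot: [-0.0, 1.0, 0.0, 0.001]
ft_force: [0.8, 0.4, 4.3]
grip_width: 0.0305
grasp_force: 59.7
```

Call:
carry_out(plan=[{"dx": 0, "dy": 0, "dz": -5, "twist": 0, "fingers": 1}, {"dx": 0, "dy": 0, "dz": -20, "twist": 0, "fingers": 1}, {"dx": 0, "dy": 0, "dz": -45, "twist": 0, "fingers": 1}, {"dx": 0, "dy": 0, "dz": -75, "twist": 0, "fingers": 1}, {"dx": 0, "dy": 0, "dz": -105, "twist": 0, "fingers": 1}])

```text
clock: 16.02
eef_pos: [0.628, 0.1812, 0.1355]
tool_rot: [-0.0, 1.0, -0.001, -0.002]
ft_force: [0.6, -0.1, -0.6]
grip_width: 0.031
grasp_force: 59.4
```

Call:
carry_out(plan=[{"dx": 0, "dy": -3, "dz": -30, "twist": 0, "fingers": 1}, {"dx": 0, "dy": -15, "dz": -60, "twist": 0, "fingers": 1}, {"dx": 0, "dy": -35, "dz": -85, "twist": 0, "fingers": 1}, {"dx": 0, "dy": -60, "dz": -105, "twist": 0, "fingers": 1}, {"dx": 0, "dy": -90, "dz": -115, "twist": 0, "fingers": 1}])

```text
clock: 16.43
eef_pos: [0.63, 0.0922, 0.254]
tool_rot: [-0.002, 1.0, 0.0, 0.001]
ft_force: [0.9, -0.2, -1.6]
grip_width: 0.0307
grasp_force: 59.5
```

Call:
carry_out(plan=[{"dx": -3, "dy": -32, "dz": 0, "twist": 0, "fingers": 1}, {"dx": -6, "dy": -64, "dz": 0, "twist": 0, "fingers": 1}, {"dx": -9, "dy": -96, "dz": 0, "twist": 0, "fingers": 1}, {"dx": -12, "dy": -128, "dz": 0, "twist": 0, "fingers": 1}, {"dx": -14, "dy": -160, "dz": 0, "twist": 0, "fingers": 1}])

```text
clock: 16.85
eef_pos: [0.643, -0.0697, 0.2502]
tool_rot: [-0.0, 1.0, 0.0, -0.001]
ft_force: [0.3, -0.5, -1.9]
grip_width: 0.0309
grasp_force: 59.5
```

Call:
carry_out(plan=[{"dx": -1, "dy": -30, "dz": 0, "twist": 0, "fingers": 1}, {"dx": -1, "dy": -60, "dz": 0, "twist": 0, "fingers": 1}, {"dx": -1, "dy": -83, "dz": 0, "twist": 0, "fingers": 1}, {"dx": -1, "dy": -97, "dz": 0, "twist": 0, "fingers": 1}, {"dx": -1, "dy": -101, "dz": 0, "twist": 0, "fingers": 1}])

```text
clock: 17.27
eef_pos: [0.644, -0.1719, 0.2501]
tool_rot: [0.001, 1.0, 0.0, -0.001]
ft_force: [-0.9, -0.0, -1.4]
grip_width: 0.0303
grasp_force: 59.5
```

Call:
carry_out(plan=[{"dx": 0, "dy": 0, "dz": 0, "twist": 0, "fingers": 1}, {"dx": 0, "dy": 0, "dz": 0, "twist": 0, "fingers": 1}, {"dx": 0, "dy": 0, "dz": 0, "twist": 0, "fingers": 1}, {"dx": 0, "dy": 0, "dz": 0, "twist": 0, "fingers": 1}, {"dx": 0, "dy": 0, "dz": 0, "twist": 0, "fingers": 1}])

```text
clock: 17.68
eef_pos: [0.645, -0.1679, 0.2515]
tool_rot: [-0.001, 1.0, 0.0, 0.0]
ft_force: [-0.2, -0.1, -1.1]
grip_width: 0.0305
grasp_force: 59.5
```

Call:
carry_out(plan=[{"dx": 0, "dy": -2, "dz": 12, "twist": 0, "fingers": 1}, {"dx": 0, "dy": -2, "dz": 24, "twist": 0, "fingers": 1}, {"dx": 0, "dy": -2, "dz": 34, "twist": 0, "fingers": 1}, {"dx": 0, "dy": -2, "dz": 38, "twist": 0, "fingers": 1}, {"dx": 0, "dy": -2, "dz": 40, "twist": 0, "fingers": 1}])

```text
clock: 18.1
eef_pos: [0.6442, -0.1707, 0.2102]
tool_rot: [-0.001, 1.0, 0.0, -0.001]
ft_force: [0.3, 0.4, -1.7]
grip_width: 0.0305
grasp_force: 59.5
```

Call:
carry_out(plan=[{"dx": 0, "dy": 0, "dz": 4, "twist": 0, "fingers": 1}, {"dx": 0, "dy": 0, "dz": 8, "twist": 0, "fingers": 1}, {"dx": 0, "dy": 0, "dz": 12, "twist": 0, "fingers": 1}, {"dx": 0, "dy": 0, "dz": 16, "twist": 0, "fingers": 1}, {"dx": 0, "dy": 0, "dz": 16, "twist": 0, "fingers": 1}])

```text
clock: 18.52
eef_pos: [0.6443, -0.1713, 0.1943]
tool_rot: [-0.0, 1.0, 0.0, -0.001]
ft_force: [-0.5, 0.7, -2.2]
grip_width: 0.0308
grasp_force: 59.5
```

Call:
carry_out(plan=[{"dx": 0, "dy": 0, "dz": 2, "twist": 0, "fingers": 1}, {"dx": 0, "dy": 0, "dz": 2, "twist": 0, "fingers": 1}, {"dx": 0, "dy": 0, "dz": 2, "twist": 0, "fingers": 0.5}, {"dx": 0, "dy": 0, "dz": 1, "twist": 0, "fingers": 0}, {"dx": 0, "dy": 0, "dz": 0, "twist": 0, "fingers": -0.5}])

```text
clock: 18.93
eef_pos: [0.6451, -0.1714, 0.196]
tool_rot: [-0.0, 1.0, -0.0, 0.001]
ft_force: [-0.2, 0.1, 0.2]
grip_width: 0.0532
grasp_force: 0.0
```

Call:
carry_out(plan=[{"dx": 0, "dy": 0, "dz": 0, "twist": 0, "fingers": -0.8}, {"dx": 0, "dy": 0, "dz": 0, "twist": 0, "fingers": -1}, {"dx": 0, "dy": 0, "dz": -15, "twist": 0, "fingers": -1}, {"dx": 0, "dy": 0, "dz": -40, "twist": 0, "fingers": -1}, {"dx": 0, "dy": 0, "dz": -75, "twist": 0, "fingers": -1}])

```text
clock: 19.35
eef_pos: [0.6432, -0.1709, 0.268]
tool_rot: [-0.0, 1.0, 0.001, -0.003]
ft_force: [0.5, -0.9, -0.5]
grip_width: 0.0851
grasp_force: 0.0
```

Call:
carry_out(plan=[{"dx": 8, "dy": 18, "dz": -25, "twist": 0, "fingers": -1}, {"dx": 22, "dy": 48, "dz": -25, "twist": 0, "fingers": -1}, {"dx": 37, "dy": 82, "dz": -25, "twist": 0, "fingers": -1}, {"dx": 52, "dy": 115, "dz": -25, "twist": 0, "fingers": -1}, {"dx": 67, "dy": 150, "dz": -25, "twist": 0, "fingers": -1}])

```text
clock: 19.77
eef_pos: [0.577, -0.0205, 0.2958]
tool_rot: [0.0, 1.0, -0.0, 0.001]
ft_force: [0.7, 0.1, -0.7]
grip_width: 0.0858
grasp_force: 0.0
```

Call:
carry_out(plan=[{"dx": 15, "dy": 34, "dz": 15, "twist": 0, "fingers": -1}, {"dx": 30, "dy": 68, "dz": 30, "twist": 0, "fingers": -1}, {"dx": 45, "dy": 102, "dz": 45, "twist": 0, "fingers": -1}, {"dx": 60, "dy": 135, "dz": 60, "twist": 0, "fingers": -1}, {"dx": 75, "dy": 165, "dz": 70, "twist": 0, "fingers": -1}])

```text
clock: 20.18
eef_pos: [0.5011, 0.1452, 0.2244]
tool_rot: [-0.0, 1.0, 0.0, -0.0]
ft_force: [0.9, 0.2, -0.6]
grip_width: 0.0854
grasp_force: 0.0
```

Call:
carry_out(plan=[{"dx": 15, "dy": 34, "dz": 20, "twist": 0, "fingers": -1}, {"dx": 30, "dy": 68, "dz": 40, "twist": 0, "fingers": -1}, {"dx": 45, "dy": 102, "dz": 60, "twist": 0, "fingers": -1}, {"dx": 60, "dy": 135, "dz": 75, "twist": 0, "fingers": -1}, {"dx": 75, "dy": 160, "dz": 80, "twist": 0, "fingers": -1}])

```text
clock: 20.6
eef_pos: [0.4253, 0.3052, 0.143]
tool_rot: [-0.001, 1.0, -0.001, -0.001]
ft_force: [-0.3, -1.0, 0.0]
grip_width: 0.0856
grasp_force: 0.0
```

```bash
python3 look.py a3; python3 - <<'E'
from h import *
c=camera('top');s=camera('side')
print(proj(c,(.6455,-.17,.225)))
T=(210*.64-.2,370*.64-.2);S=(341*.64,187*.64)
i=lambda c,u,v:crop(c,u,v,32,400)
cv2.imwrite('pics/f1.png',np.hstack([i(c,*T),i(s,*S)]))
print(bot.get_obs()['eef_pos'],T,S)
E
```

```text
[328.8511092  131.48422842]
[0.4272188  0.30419121 0.14546193] (134.20000000000002, 236.60000000000002) (218.24, 119.68)
```

View pics/a3.png

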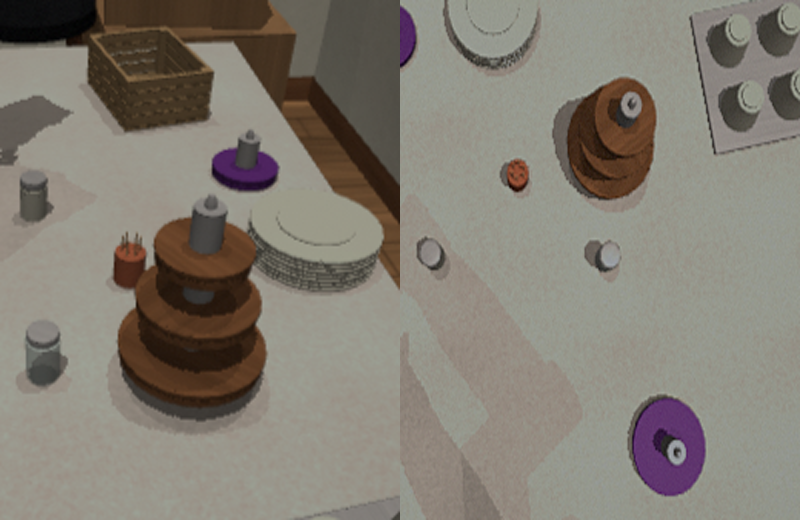

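View pics/f1.png

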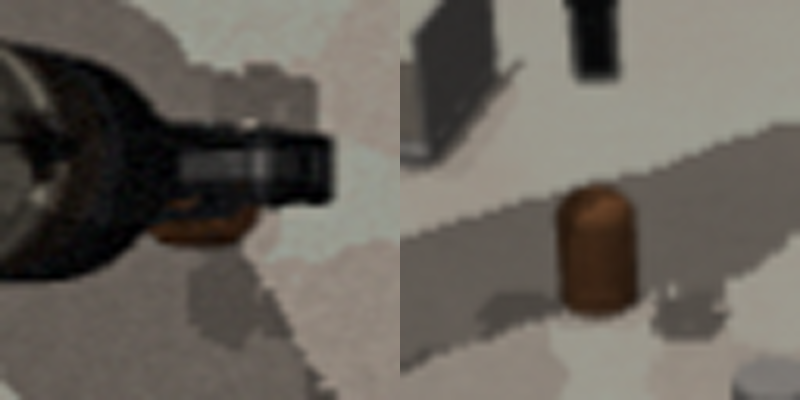

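The small tier is seated: its spigot at (630,103) is native (329.5,131.5), against a prediction of (328.9,131.5). The knob stands upright at about (598,250) in the side crop. Next I'll fit its silhouette in the first top image.

```bash
python3 - <<'E'
from h import *
from scipy.optimize import least_squares
t=camera('top');s=camera('side')
im0=cv2.resize(cv2.imread('pics/top0.png')[:,:,::-1],(512,384),interpolation=cv2.INTER_AREA)
def bbox(im,u,v,nm):
    h=cv2.cvtColor(im,cv2.COLOR_RGB2HSV);m=((h[...,0]<20)&(h[...,1]>100)).astype(np.uint8)
    n,l,st,_=cv2.connectedComponentsWithStats(m);k=l[int(v),int(u)];x,y,w,hh,a=st[k];print(nm,st[k]);return np.array([x-.5,y-.5,x+w-.5,y+hh-.5])
bt=bbox(im0,134,237,'top');bs=bbox(s['image'],218,122,'side')
a=np.linspace(0,2*np.pi,60)
def model(c,x,y):
    P=[proj(c,(x+r*np.cos(q),y+r*np.sin(q),z)) for r,z in((.02,0),(.02,.05),(.014,.0585),(.004,.062)) for q in a];P=np.array(P);return np.r_[P.min(0),P.max(0)]
for nm,f in(('top',lambda p:model(t,*p)-bt),('side',lambda p:model(s,*p)-bs),('both',lambda p:np.r_[model(t,*p)-bt,model(s,*p)-bs])):
    r=least_squares(f,(.42,.326),diff_step=1e-3);print(nm,r.x.round(4),f(r.x).round(1))
E
```

```text
top [125 230  19  14 219]
side [212 118  12  20 217]
top [0.422 0.338] [-0.8 -0.6  0.8  0.6]
side [0.4212 0.3401] [-0.8 -1.   0.8  0.9]
both [0.4217 0.3383] [-0.9 -0.4  0.7  0.7 -0.6 -0.7  1.   1.1]
```

Call:
carry_out(plan=[{"dx": 4, "dy": 15, "dz": 10, "twist": 0, "fingers": -1}, {"dx": 4, "dy": 30, "dz": 25, "twist": 0, "fingers": -1}, {"dx": 4, "dy": 33, "dz": 40, "twist": 0, "fingers": -1}, {"dx": 4, "dy": 33, "dz": 45, "twist": 0, "fingers": -1}, {"dx": 4, "dy": 33, "dz": 45, "twist": 0, "fingers": -1}])

```text
clock: 21.32
eef_pos: [0.4235, 0.3348, 0.0993]
tool_rot: [0.001, 1.0, -0.001, -0.001]
ft_force: [-0.7, 0.0, 0.8]
grip_width: 0.0852
grasp_force: 0.0
```

Call:
carry_out(plan=[{"dx": 0, "dy": 0, "dz": 0, "twist": 0, "fingers": -1}, {"dx": 0, "dy": 0, "dz": 0, "twist": 0, "fingers": -1}, {"dx": 0, "dy": 0, "dz": 0, "twist": 0, "fingers": -1}, {"dx": 0, "dy": 0, "dz": 0, "twist": 0, "fingers": -1}, {"dx": 0, "dy": 0, "dz": 0, "twist": 0, "fingers": -1}])

```text
clock: 21.73
eef_pos: [0.4239, 0.3366, 0.101]
tool_rot: [-0.0, 1.0, 0.0, 0.0]
ft_force: [-0.3, -0.1, 0.2]
grip_width: 0.0857
grasp_force: 0.0
```

Call:
carry_out(plan=[{"dx": 2, "dy": 2, "dz": 15, "twist": 0, "fingers": -1}, {"dx": 2, "dy": 2, "dz": 40, "twist": 0, "fingers": -1}, {"dx": 2, "dy": 2, "dz": 65, "twist": 0, "fingers": -1}, {"dx": 2, "dy": 2, "dz": 80, "twist": 0, "fingers": -1}, {"dx": 2, "dy": 2, "dz": 83, "twist": 0, "fingers": -0.8}])

```text
clock: 22.15
eef_pos: [0.4195, 0.337, 0.0145]
tool_rot: [-0.0, 1.0, -0.002, -0.002]
ft_force: [-0.6, -0.7, -0.0]
grip_width: 0.0772
grasp_force: 0.0
```

Call:
carry_out(plan=[{"dx": 0, "dy": 0, "dz": 0, "twist": 0, "fingers": -0.3}, {"dx": 0, "dy": 0, "dz": 0, "twist": 0, "fingers": -0.25}, {"dx": 0, "dy": 0, "dz": 0, "twist": 0, "fingers": -0.25}, {"dx": 0, "dy": 0, "dz": 0, "twist": 0, "fingers": -0.25}, {"dx": 0, "dy": 0, "dz": 0, "twist": 0, "fingers": -0.25}])

```text
clock: 22.57
eef_pos: [0.4223, 0.3392, 0.0185]
tool_rot: [-0.0, 1.0, 0.001, 0.001]
ft_force: [-0.2, 1.0, 0.1]
grip_width: 0.0534
grasp_force: 0.0
```

```bash
python3 - <<'E'
from h import *
s=camera('side');t=camera('top')
cv2.imwrite('pics/f2.png',np.hstack([crop(s,218,122,32,400),crop(t,134,236,40,400)]))
E
```

```text
(no output)
```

View pics/f2.png

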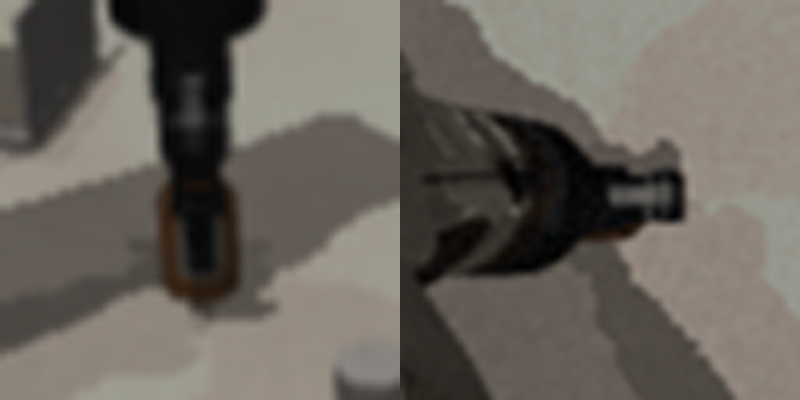

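The finger is centred on the knob at (200,240), so I'll grip and carry it. The knob's underside has to clear 238 mm, so TCP goes to about 0.30.

Call:
carry_out(plan=[{"dx": 0, "dy": 0, "dz": 0, "twist": 0, "fingers": 0}, {"dx": 0, "dy": 0, "dz": 0, "twist": 0, "fingers": 1}, {"dx": 0, "dy": 0, "dz": 0, "twist": 0, "fingers": 1}, {"dx": 0, "dy": 0, "dz": 0, "twist": 0, "fingers": 1}, {"dx": 0, "dy": 0, "dz": 0, "twist": 0, "fingers": 1}])

```text
clock: 23.08
eef_pos: [0.422, 0.339, 0.018]
tool_rot: [-0.0, 1.0, 0.0, 0.001]
ft_force: [-0.4, -0.9, 5.9]
grip_width: 0.0386
grasp_force: 60.5
```

Call:
carry_out(plan=[{"dx": 0, "dy": 0, "dz": -5, "twist": 0, "fingers": 1}, {"dx": 0, "dy": 0, "dz": -20, "twist": 0, "fingers": 1}, {"dx": 0, "dy": 0, "dz": -45, "twist": 0, "fingers": 1}, {"dx": 0, "dy": 0, "dz": -75, "twist": 0, "fingers": 1}, {"dx": 0, "dy": 0, "dz": -105, "twist": 0, "fingers": 1}])

```text
clock: 23.5
eef_pos: [0.4204, 0.3376, 0.1223]
tool_rot: [-0.0, 1.0, -0.001, -0.001]
ft_force: [0.4, 0.5, -0.5]
grip_width: 0.0383
grasp_force: 60.3
```

Call:
carry_out(plan=[{"dx": 0, "dy": 0, "dz": -35, "twist": 0, "fingers": 1}, {"dx": -4, "dy": -9, "dz": -70, "twist": 0, "fingers": 1}, {"dx": -12, "dy": -26, "dz": -105, "twist": 0, "fingers": 1}, {"dx": -22, "dy": -49, "dz": -135, "twist": 0, "fingers": 1}, {"dx": -33, "dy": -74, "dz": -160, "twist": 0, "fingers": 1}])

```text
clock: 23.92
eef_pos: [0.4545, 0.2644, 0.2846]
tool_rot: [-0.001, 1.0, 0.0, 0.001]
ft_force: [1.0, 0.0, -0.2]
grip_width: 0.0384
grasp_force: 60.3
```

Call:
carry_out(plan=[{"dx": -14, "dy": -31, "dz": -12, "twist": 0, "fingers": 1}, {"dx": -28, "dy": -64, "dz": -17, "twist": 0, "fingers": 1}, {"dx": -42, "dy": -97, "dz": -17, "twist": 0, "fingers": 1}, {"dx": -57, "dy": -130, "dz": -17, "twist": 0, "fingers": 1}, {"dx": -72, "dy": -163, "dz": -17, "twist": 0, "fingers": 1}])

```text
clock: 24.33
eef_pos: [0.5266, 0.0999, 0.2991]
tool_rot: [-0.0, 1.0, -0.0, -0.0]
ft_force: [0.7, -0.1, -1.2]
grip_width: 0.0384
grasp_force: 60.3
```

Call:
carry_out(plan=[{"dx": -14, "dy": -33, "dz": 0, "twist": 0, "fingers": 1}, {"dx": -28, "dy": -66, "dz": 0, "twist": 0, "fingers": 1}, {"dx": -42, "dy": -99, "dz": 0, "twist": 0, "fingers": 1}, {"dx": -56, "dy": -130, "dz": 0, "twist": 0, "fingers": 1}, {"dx": -70, "dy": -160, "dz": 0, "twist": 0, "fingers": 1}])

```text
clock: 24.75
eef_pos: [0.5966, -0.0603, 0.2986]
tool_rot: [0.0, 1.0, 0.0, -0.001]
ft_force: [0.4, 1.2, -1.2]
grip_width: 0.0387
grasp_force: 60.3
```

Call:
carry_out(plan=[{"dx": -13, "dy": -30, "dz": 0, "twist": 0, "fingers": 1}, {"dx": -26, "dy": -60, "dz": 0, "twist": 0, "fingers": 1}, {"dx": -38, "dy": -88, "dz": 0, "twist": 0, "fingers": 1}, {"dx": -46, "dy": -105, "dz": 0, "twist": 0, "fingers": 1}, {"dx": -48, "dy": -110, "dz": 0, "twist": 0, "fingers": 1}])

```text
clock: 25.17
eef_pos: [0.6449, -0.1718, 0.297]
tool_rot: [0.002, 1.0, -0.0, -0.001]
ft_force: [-0.6, -0.4, -2.0]
grip_width: 0.0388
grasp_force: 60.4
```

Call:
carry_out(plan=[{"dx": 0, "dy": 0, "dz": 0, "twist": 0, "fingers": 1}, {"dx": 0, "dy": 0, "dz": 0, "twist": 0, "fingers": 1}, {"dx": 0, "dy": 0, "dz": 10, "twist": 0, "fingers": 1}, {"dx": 0, "dy": 0, "dz": 20, "twist": 0, "fingers": 1}, {"dx": 0, "dy": 0, "dz": 25, "twist": 0, "fingers": 1}])

```text
clock: 25.58
eef_pos: [0.644, -0.1663, 0.2736]
tool_rot: [-0.001, 1.0, 0.0, -0.001]
ft_force: [0.0, -0.1, -1.4]
grip_width: 0.0382
grasp_force: 60.4
```

Call:
carry_out(plan=[{"dx": 0, "dy": 0, "dz": 0, "twist": 0, "fingers": 1}, {"dx": 0, "dy": 0, "dz": 0, "twist": 0, "fingers": 1}, {"dx": 0, "dy": 0, "dz": 0, "twist": 0, "fingers": 1}, {"dx": 0, "dy": 0, "dz": 0, "twist": 0, "fingers": 1}, {"dx": 0, "dy": 0, "dz": 0, "twist": 0, "fingers": 1}])

```text
clock: 26.0
eef_pos: [0.645, -0.1683, 0.2751]
tool_rot: [-0.0, 1.0, -0.0, 0.001]
ft_force: [1.5, -0.1, -0.6]
grip_width: 0.0387
grasp_force: 60.3
```

```bash
python3 - <<'E'
from h import *
s=camera('side')
u=proj(s,(.645,-.1705,.25));print(u)
cv2.imwrite('pics/g1.png',crop(s,*u,36,576))
E
```

```text
[336.3736535  150.85440259]
```

View pics/g1.png

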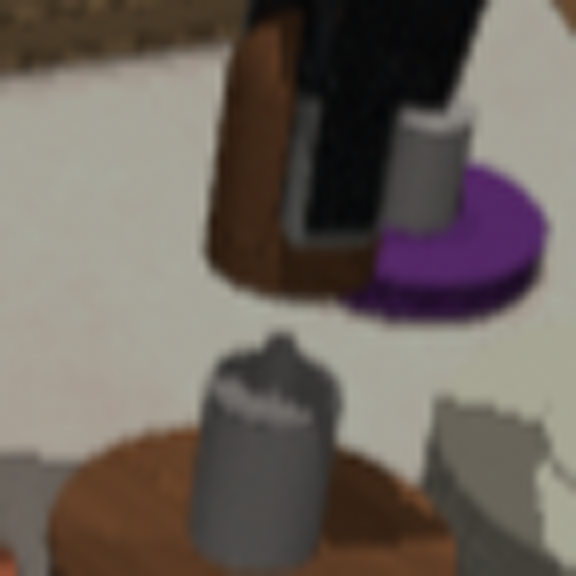

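The crop shows the knob hanging about 20 mm above the spigot, upright. The knob is centred at about x=293 and the spigot axis extrapolates to about 281, so the knob is 2–3 mm too far in +x. I'll correct a little and lower.

Call:
carry_out(plan=[{"dx": 2, "dy": -2, "dz": 3, "twist": 0, "fingers": 1}, {"dx": 2, "dy": -2, "dz": 7, "twist": 0, "fingers": 1}, {"dx": 2, "dy": -2, "dz": 11, "twist": 0, "fingers": 1}, {"dx": 2, "dy": -2, "dz": 15, "twist": 0, "fingers": 1}, {"dx": 2, "dy": -2, "dz": 17, "twist": 0, "fingers": 1}])

```text
clock: 26.47
eef_pos: [0.6424, -0.1703, 0.2561]
tool_rot: [-0.0, 1.0, 0.0, -0.001]
ft_force: [0.2, -0.1, -0.8]
grip_width: 0.0385
grasp_force: 60.3
```

Call:
carry_out(plan=[{"dx": 0, "dy": 0, "dz": 3, "twist": 0, "fingers": 1}, {"dx": 0, "dy": 0, "dz": 6, "twist": 0, "fingers": 1}, {"dx": 0, "dy": 0, "dz": 9, "twist": 0, "fingers": 1}, {"dx": 0, "dy": 0, "dz": 12, "twist": 0, "fingers": 1}, {"dx": 0, "dy": 0, "dz": 12, "twist": 0, "fingers": 1}])

```text
clock: 26.88
eef_pos: [0.6425, -0.1702, 0.2444]
tool_rot: [-0.0, 1.0, 0.0, -0.001]
ft_force: [-0.1, -0.1, -1.3]
grip_width: 0.0386
grasp_force: 60.3
```

No contact force, so it has gone over the spigot. Releasing and retreating straight up.

Call:
carry_out(plan=[{"dx": 0, "dy": 0, "dz": 1, "twist": 0, "fingers": 1}, {"dx": 0, "dy": 0, "dz": 1, "twist": 0, "fingers": 1}, {"dx": 0, "dy": 0, "dz": 1, "twist": 0, "fingers": 0.5}, {"dx": 0, "dy": 0, "dz": 0, "twist": 0, "fingers": 0}, {"dx": 0, "dy": 0, "dz": 0, "twist": 0, "fingers": -0.5}])

```text
clock: 27.3
eef_pos: [0.643, -0.1704, 0.246]
tool_rot: [-0.0, 1.0, -0.0, 0.001]
ft_force: [-0.3, 0.2, 0.7]
grip_width: 0.0533
grasp_force: 0.0
```

Call:
carry_out(plan=[{"dx": 0, "dy": 0, "dz": 0, "twist": 0, "fingers": -0.8}, {"dx": 0, "dy": 0, "dz": 0, "twist": 0, "fingers": -1}, {"dx": 0, "dy": 0, "dz": -15, "twist": 0, "fingers": -1}, {"dx": 0, "dy": 0, "dz": -40, "twist": 0, "fingers": -1}, {"dx": 0, "dy": 0, "dz": -75, "twist": 0, "fingers": -1}])

```text
clock: 27.72
eef_pos: [0.6415, -0.17, 0.318]
tool_rot: [-0.0, 1.0, 0.001, -0.003]
ft_force: [1.2, -0.1, 0.3]
grip_width: 0.0851
grasp_force: 0.0
```

Call:
carry_out(plan=[{"dx": 20, "dy": 20, "dz": -5, "twist": 0, "fingers": -1}, {"dx": 45, "dy": 45, "dz": -5, "twist": 0, "fingers": -1}, {"dx": 70, "dy": 70, "dz": -5, "twist": 0, "fingers": -1}, {"dx": 95, "dy": 95, "dz": -5, "twist": 0, "fingers": -1}, {"dx": 95, "dy": 95, "dz": -5, "twist": 0, "fingers": -1}])

```text
clock: 28.13
eef_pos: [0.5425, -0.0716, 0.3256]
tool_rot: [-0.002, 1.0, 0.001, -0.002]
ft_force: [-0.0, -0.5, -0.8]
grip_width: 0.085
grasp_force: 0.0
```

```bash
python3 look.py a4
```

```text
(no output)
```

View pics/a4.png

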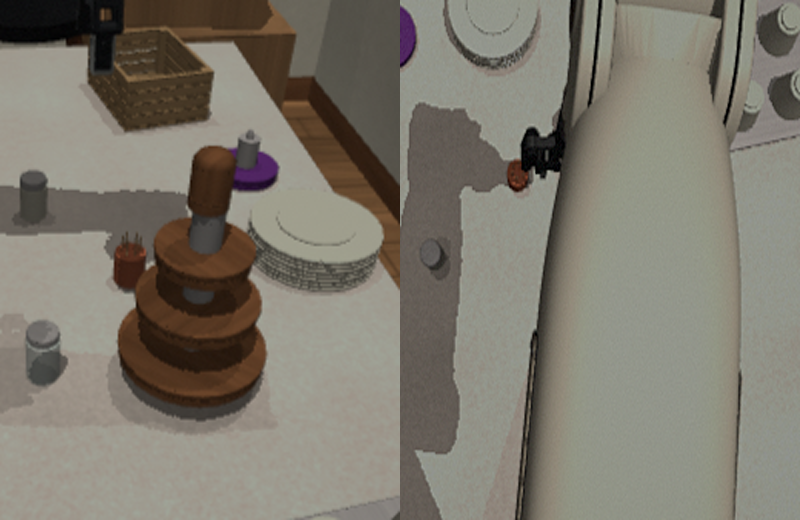

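The knob sits level on the small tier at (210,180). The whole stack stands straight, and the shakers and pot have not moved.

```bash
python3 -c "
from workcell import job_done
print(job_done())"
```

```text
the job is handed in; nothing more can be done
None
```

The stand is assembled on its foot: large, medium and small tiers, then the knob. The final side view shows it level with the shakers and pot still in place; I handed it in at about 28 s on the robot clock, and no verdict came back.

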